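# Arm the guarded output of a bench power supply

## Task

Arm the power supply that has the red cover: first slide the tall tip box out of the way of the cover's swing, with the cover still down, then swing the red cover fully back, throw the toggle under it all the way over towards the green dot, and shut the cover completely again. Leave the tall box clear of the cover's swing and standing upright; leave the blue-covered supply as it is and do not disturb the timer, the amber tip box or the red-capped bottle.

Things in the scene. Friction and masses are not known exactly. Their poses are not given: they have to be found in the camera images.
- red_unit: Power supply with red see-through cover: grey box 180 (x) x 130 (y) x 50 mm high, fixed to the bench on its left or right side (blue unit on the other), yaw 1.25 to 1.7. Origin: centre of underside, z up; +x points from the front face (blank display, two sockets) to the cover's hinge side, roughly to the robot's left. Below, mm in its frame
- red_unit_cover (a joint): Angle of the red cover: 0 shut, 1.83 rad at the open stop; fully back means above 1.5. A stiff hinge: it stays where it is left and must be pushed both ways, about 1 to 2 N at the lip
- red_unit_lip (a point): Middle of the outer lower edge of the red cover's lip; moves with the cover. The lip, solid red, 64 wide in y, 6 thick, sticks out level from the top of the cover's front, x = -50 to -73 when shut, underside at z = 104, with free air of 54 beneath it down to the deck (z = 50)
- red_unit_hinge (a point): Middle of the red cover's hinge line, which runs along the unit's y at x = 60, z = 54; fixed; axes as the unit's. Shut, the cover reaches from here to x = -50, is 92 wide in y and its flat top (x -50 to 35) lies at z = 112. It opens over the hinge towards +x; fully open it reaches out to about x = 150 and up to z = 170
- red_unit_toggle (a joint): Angle of the metal toggle under the red cover: 0 off (leaning 0.45 rad to the unit's +y, white dot), 0.9 rad fully on (leaning 0.45 rad to -y, green dot). It stays where it is left; about 1.5 N at its knob moves it
- red_unit_knob (a point): Point in the knob of the toggle under the red cover, 42 mm from its pivot at x = -8, y = 0, z = 54 in the unit's frame; toggle 47 mm long, 13 mm thick at its knob. It swings in the unit's y-z plane; with the cover up, the deck (z = 50) is free around it
- tall_box: White tip box, purple top, 91 (x) x 118 (y) x 109 mm high, below 0.5 kg, loose, rigid. Origin: centre of underside. Stands near the red unit's hinge side (x 162 to 176, y within 25 in its frame), long side along its x, in the cover's swing. Clear: its centre over 85 to either side in the unit's y, or beyond x = 205. The bench is free from x = 0.30 to 0.74 m in the world, then a 0.18 m high shelf
- blue_unit: Power supply like the red one but with a blue cover, fixed to the bench, not to be used. Origin and axes likewise
- blue_unit_cover (a joint): Angle of the blue cover, 0 shut; must stay so
- blue_unit_toggle (a joint): Angle of the toggle under the blue cover, 0 off; must stay so
- amber_box: Amber-lidded tip box, 89 x 116 x 59 mm high, loose bystander close to the blue unit's hinge side; origin: centre of its underside
- timer: White bench timer, 24 (x) x 70 (y) x 66 mm high, loose bystander standing before the red unit's front face, under the approach to the lip; origin: centre of its underside
- red_cap_bottle: Glass bottle with red cap, 80 mm in diameter, 172 mm high, loose bystander at the back of the bench between the two units; origin: centre of its underside

How it is judged:
By the outcome, as a careful person would: the job done as asked, in the order asked, and still so for the second after the job is handed in, with the robot touching nothing.
It also fails if it takes over 72 s, if anything falls off the work surface, if the arm or the gripper's body presses on something with over 40 N, if the wrist force passes 120 N, or if a joint passes its speed limit or range.

## Robot

A 6-joint arm with a two-finger parallel gripper is mounted at the origin on a cart in front of the work surface, level with it; the furniture and walls round the work are solid. World frame = base frame: x ahead of the robot, y to its left, z up, the work surface at z = 0. Lengths are in m, angles in degrees, forces in N, time in s.
With the tool pointing down it reaches from about 0.35 to 0.85 m from the base axis. Payload 8.1 kg.
Tool frame: the origin (TCP) lies on the centre line of the jaws, within the pads' length; the fingertips stand 25 mm ahead of it and the grasp point (between the pads) lies 6 mm ahead of it; y points along the fingers, z is the direction in which the jaws open and shut, and the axes are right-handed (so a half turn about y gives the same grasp; the last joint's range is limited). The gripper opens to 93 mm and grips with 3 to 60 N. Pads are 15 mm wide; open, the fingers measure 128 mm over their backs; the gripper's body (75 mm by 188 mm) begins 65 mm behind the grasp point.
Start: joints at [-81.268, 7.471, 85.268, -0, 87.261, -4.893], TCP at [0.141, -0.583, 0.216] pointing down, gripper open.
Joint ranges: [-169.43, 169.43], [-51.17, 129.36], [1.28, 143.12], [-76.62, 256.62], [0, 156.53], [-152.29, 152.29]. Speed limits (degrees/s): [136.94, 136.94, 159.86, 180, 180, 180].

## Interface

Orientations are given as a 3x3 rotation matrix whose columns are the frame's x, y, z axes.
In Python, from workcell import readout, viewer, finish_job gives the robot as it stands.
- The arm moves only by the shell command python3 -m pendant 'ROWS'. ROWS is JSON, a list that holds one entry, the list of rows, each a list of 5 numbers: the shift along the tool's x, y, z in m, then the turn about the tool's y in rad, then the gripper command: -1 is shut, 1 is fully open, values between are in proportion. A call has 1 to 12 rows; each row is the pose to reach, as a shift and turn from the pose commanded when the call began, along the tool's axes at that moment; what a row does not reach only later rows make up. A row lasts 1/10 s, in which the tool goes at most 50 mm and 8.59 degrees, less where a joint would pass 70% of its speed; a pose out of reach is approached as far as the arm can. A call with a gripper value outside its range is refused whole. The fingers move at their own pace and stop on an object; the grip force is fixed at half the most. Time passes only in rows, so rows that repeat a pose let the fingers close. It gives the time, the measured TCP pose, the force and the opening at its end, in the units of the state.
- readout.get_state(): the state, without advancing time (a new reading comes with each control period).
- viewer.snapshot(name): name is "scene" or "top"; returns a dict with "frame" (480x640x3 uint8, red, green, blue), "K" (3x3 intrinsics, pixels), "position" and "rotation" of the camera in the world. Camera axes: x right, y down, z forward; pixel columns grow to the right and rows downward; lengths in m; the calibration is good to about 2 mm. A picture is of the moment at which its call begins. There is no depth.
- finish_job(): hands the job in, once; it reports no verdict.
The state is a dict: "clock": time; "joints": joint angles; "qvel": joint speeds; "tau": joint torques, N m; "eef_pos": TCP position; "orientation": TCP orientation; "contact_force": force on the tool from outside, world axes, zero at the start; "ft_torque": the same for the moment, N m; "width": opening from 0.0 (shut) to 1.0 (fully open).
Only numpy, scipy, OpenCV 4.12 (cv2) and the standard library are available. Lean on these libraries where they do the work, as an engineer would, in place of code of your own. Each camera call takes 0.05 s, during which the arm holds its last target.

## Working session

There is one attempt and no reset: what is moved stays moved. The work goes in short steps, Python scripts to look and compute and a shell command to move; the robot and the scene stay as the last step left them, time stands still between calls to the robot, and variables do not carry over. Pictures are saved under pics/ and viewed, and the job is handed in when it is done.

```bash
ls; mkdir -p pics
python3 - <<'E'
from workcell import readout, viewer
import cv2
s=readout.get_state()
for k,v in s.items(): print(k,v)
for n in("scene","top"):
    d=viewer.snapshot(n); cv2.imwrite(f"pics/{n}0.png",d["frame"][:,:,::-1]); print(n,d["K"],d["position"],d["rotation"])
E
```

```text
pics
clock 0.0
joints [-8.12668124e+01  7.51323268e+00  8.53317243e+01 -9.90036397e-05
  8.72611433e+01 -4.89217791e+00]
qvel [ 0.03229871  0.01458001  0.07513028  0.00713243  0.03413337 -0.01875907]
tau [ 1.12205951e-03 -5.59847546e+01 -4.91754270e+01  7.68102380e-02
  3.57192254e-02 -1.63923669e-04]
eef_pos [ 0.14128354 -0.58252133  0.21538357]
orientation [[-9.71856808e-01 -2.82870896e-04  2.35572209e-01]
 [-2.35572327e-01  1.83006785e-03 -9.71855097e-01]
 [-1.56203604e-04 -9.99998285e-01 -1.84520045e-03]]
contact_force [-0.00128385 -0.58004985 -0.41210113]
ft_torque [-0.04347749 -0.04423816  0.00760078]
width 0.999483357194801
scene [[602.238643     0.         318.10316566]
 [  0.         602.238643   240.81831329]
 [  0.           0.           1.        ]] [-0.15832115  0.7621529   1.38699453] [[-0.7318461  -0.52824193  0.43053658]
 [-0.68144498  0.56186271 -0.46898084]
 [ 0.00583289 -0.63660879 -0.77116485]]
top [[489.20088735   0.         319.38521608]
 [  0.         489.20088735 234.01027499]
 [  0.           0.           1.        ]] [ 0.45100854 -0.03052385  1.29419313] [[-0.00444318 -0.99684326  0.07927025]
 [-0.99992802  0.00354545 -0.01146215]
 [ 0.01114492 -0.07931547 -0.99678726]]
```

View pics/scene0.png

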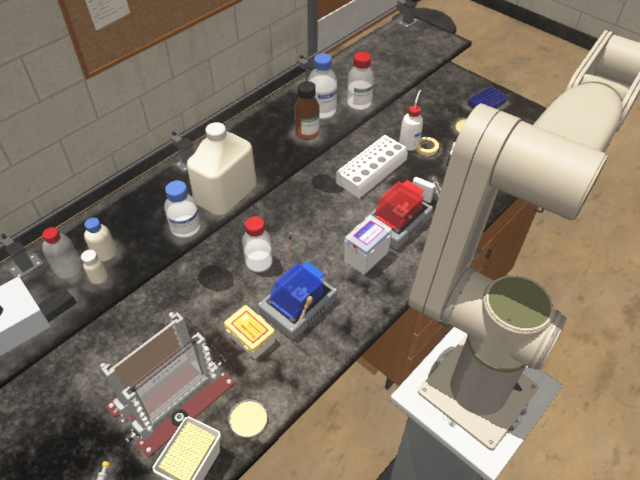

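View pics/top0.png

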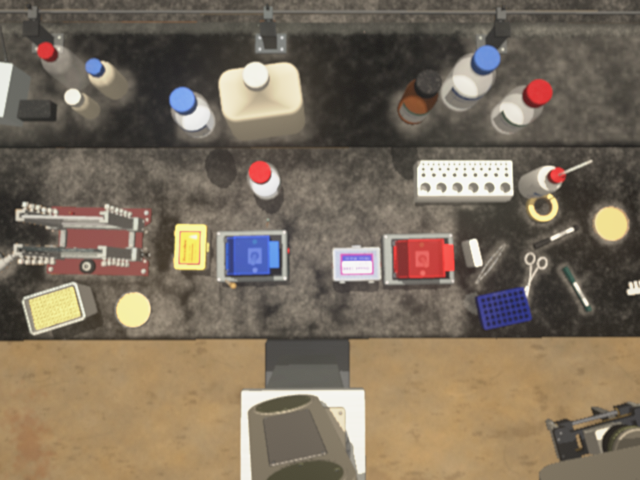

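The top view shows the red unit at about (418,259) with its lip to the right. The tall box is at (357,265), the timer at (473,253), the blue unit at (252,257), the amber box at (191,247) and the bottle at (263,180). Next I'll zoom in to measure.

```bash
cat > h.py <<'E'
import numpy as np, cv2
from workcell import readout, viewer
def snap(n,save=None):
    d=viewer.snapshot(n)
    if save: cv2.imwrite(f"pics/{save}.png",d["frame"][:,:,::-1])
    return d
def ray(d,px,z):
    K=np.array(d["K"]);R=np.array(d["rotation"]);p=np.array(d["position"])
    v=R@np.linalg.solve(K,[px[0],px[1],1.]); return p+v*(z-p[2])/v[2]
def proj(d,P):
    K=np.array(d["K"]);R=np.array(d["rotation"]);p=np.array(d["position"])
    c=K@(R.T@(np.array(P,float)-p)); return c[:2]/c[2]
def crop(d,x0,y0,x1,y1,s,name):
    c=d["frame"][y0:y1,x0:x1,::-1]; cv2.imwrite(f"pics/{name}.png",cv2.resize(c,None,fx=s,fy=s,interpolation=cv2.INTER_CUBIC))
E
python3 - <<'E'
from h import *
t=snap("top");crop(t,320,220,500,300,4,"tc0")
s=snap("scene");crop(s,320,150,460,290,4,"sc0")
E
```

```text
(no output)
```

View pics/tc0.png

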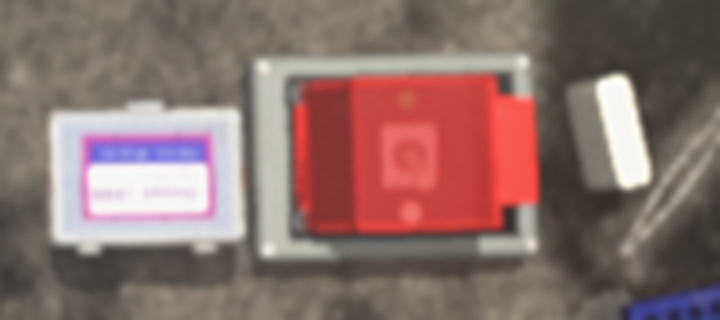

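View pics/sc0.png

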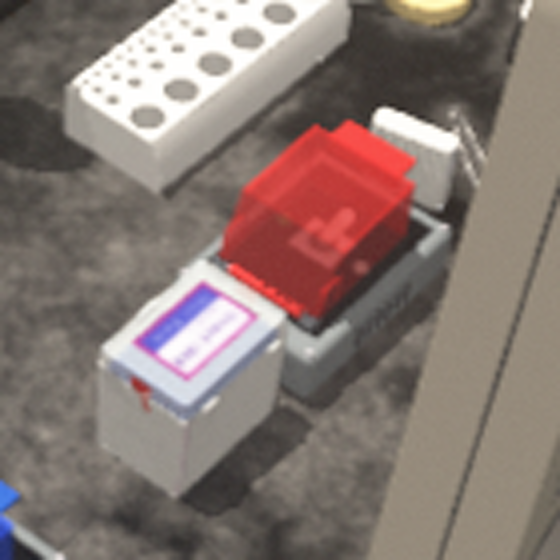

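Run:
```python
from h import *
t=snap("top")
f=lambda u,v:(320+(u+.5)/4-.5,220+(v+.5)/4-.5)
def fit(c,z,n):
    P=np.array([ray(t,f(*q),z) for q in c]);C=P.mean(0)
    print(n,P[:,:2].round(4).tolist(),"centre",C.round(4)); return P,C
# left-top,right-top,right-bot,left-bot
P,C=fit([(253,58),(534,56),(536,257),(256,259)],.05,"red")
ax=(P[0]+P[3]-P[1]-P[2]);yaw=np.arctan2(ax[1],ax[0]);print("yaw",yaw,np.linalg.norm(ax)/2)
X=np.array([np.cos(yaw),np.sin(yaw),0]);Y=np.array([-X[1],X[0],0]);o=np.array([C[0],C[1],0])
B,Cb=fit([(51,110),(243,110),(243,243),(50,246)],.109,"tall")
print("tall in unit",(Cb-o)@X,(Cb-o)@Y)
T,Ct=fit([(598,80),(628,74),(651,186),(621,191)],.066,"timer");print((Ct-o)@X,(Ct-o)@Y)
for n,p in dict(lip=[-.073,0,.104],lipL=[-.073,.032,.11],lipR=[-.073,-.032,.11],knob=[-.008,.042*np.sin(.45),.054+.042*np.cos(.45)],hinge=[.06,0,.054]).items():
    w=o+X*p[0]+Y*p[1]+[0,0,p[2]];u=proj(t,w);print(n,w.round(4),"crop",((u-[320,220]+.5)*4-.5).round(1))
for r in [(417,180,512,202),(477,290,532,328),(248,162,280,200),(216,231,288,283)]:
    print(r,ray(t,r[:2],.05)[:2].round(3),ray(t,r[2:],.05)[:2].round(3))
```

```text
red [[0.5491, -0.2071], [0.5497, -0.3872], [0.4218, -0.3851], [0.4213, -0.2071]] centre [ 0.4855 -0.2966  0.05  ]
yaw 1.5737811976408245 0.17904683470795327
tall [[0.5132, -0.0755], [0.5128, -0.1921], [0.4324, -0.191], [0.4311, -0.0744]] centre [ 0.4724 -0.1333  0.109 ]
tall in unit 0.16337434820137142 0.012604036687331836
timer [[0.5331, -0.4227], [0.5368, -0.4418], [0.4662, -0.4542], [0.4631, -0.4352]] centre [ 0.4998 -0.4385  0.066 ]
-0.14192915217053173 -0.013932289187677511
lip [ 0.4857 -0.3696  0.104 ] crop [533.2 153.7]
lipL [ 0.4537 -0.3697  0.11  ] crop [537.5 206.3]
lipR [ 0.5177 -0.3695  0.11  ] crop [534.4 100.7]
knob [ 0.4672 -0.3047  0.0918] crop [423.  184.8]
hinge [ 0.4853 -0.2366  0.054 ] crop [301.9 157.6]
(417, 180, 512, 202) [ 0.689 -0.297] [ 0.631 -0.541]
(477, 290, 532, 328) [ 0.406 -0.444] [ 0.31  -0.581]
(248, 162, 280, 200) [0.737 0.138] [0.638 0.056]
(216, 231, 288, 283) [0.559 0.218] [0.426 0.035]
```

```bash
python3 -m pendant '[[[0,-0.03,0,0,-0.2],[-0.04,-0.03,-0.028,-0.13,-0.2],[-0.08,-0.03,-0.056,-0.27,-0.2],[-0.12,-0.03,-0.084,-0.4,-0.2],[-0.16,-0.03,-0.112,-0.53,-0.2],[-0.2,-0.03,-0.14,-0.67,-0.2],[-0.24,-0.03,-0.168,-0.8,-0.2],[-0.28,-0.03,-0.196,-0.93,-0.2],[-0.32,-0.03,-0.224,-1.07,-0.2],[-0.365,-0.03,-0.25,-1.2,-0.2],[-0.408,-0.03,-0.279,-1.333,-0.2],[-0.408,-0.03,-0.279,-1.333,-0.2]]]'
```

```text
clock: 1.45
eef_pos: [0.4749, -0.2114, 0.2463]
orientation: [[0.01, 0.001, 1.0], [-1.0, 0.002, 0.01], [-0.002, -1.0, 0.001]]
contact_force: [-0.1, -0.4, -0.7]
width: 0.403
```

```bash
python3 -m pendant '[[[0,0,0,0,-0.2],[0,0,0,0,-0.2]]]'
python3 - <<'E'
from h import *
t=snap("top","t1"); s=snap("scene","s1")
E
```

```text
clock: 1.65
eef_pos: [0.4716, -0.2165, 0.2463]
orientation: [[-0.002, -0.001, 1.0], [-1.0, -0.0, -0.002], [0.0, -1.0, -0.001]]
contact_force: [-0.0, -0.1, 1.0]
width: 0.401
```

View pics/s1.png

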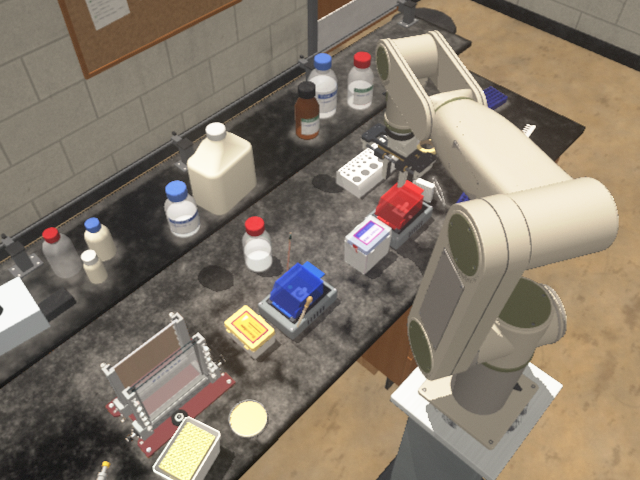

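Run:
```python
from h import *
s=snap("scene"); t=snap("top")
print(proj(s,[.4716,-.2165,.221]),proj(t,[.4716,-.2165,.221]))
crop(s,320,80,480,240,4,"sc1")
```

```text
[391.69132207 188.94703199] [398.63672988 263.14561456]
```

View pics/sc1.png

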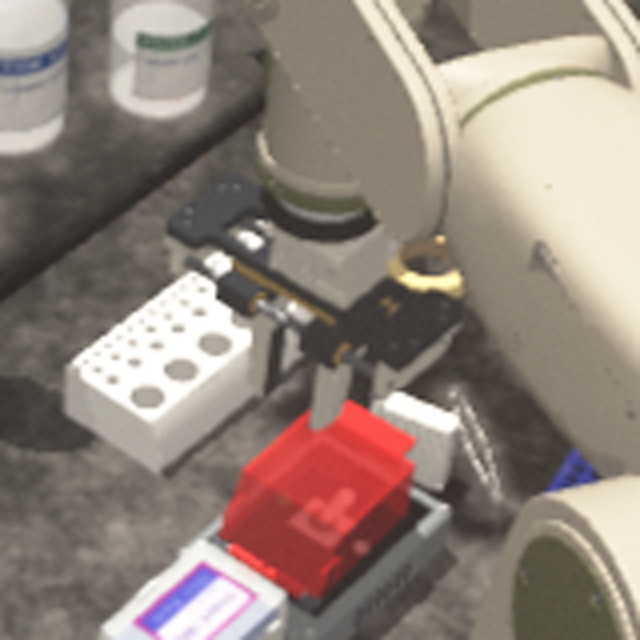

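View pics/t1.png

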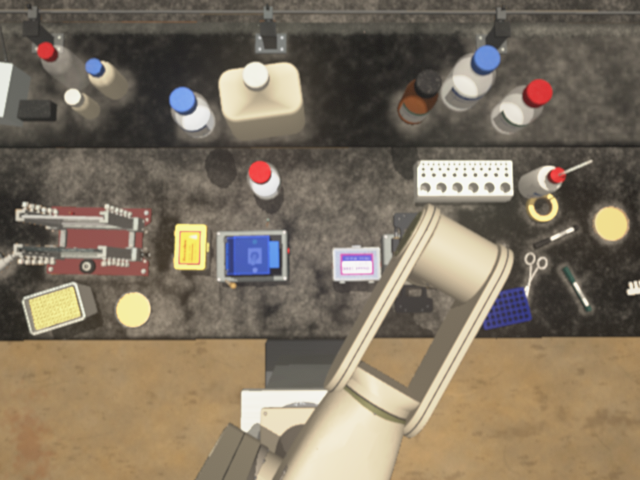

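The jaws now lie along world x, above the gap between the cover and the box. Next: descend and push.

```bash
python3 -m pendant '[[[0,0.04,0,0,-0.2],[0,0.08,0,0,-0.2],[0,0.12,0,0,-0.2],[0,0.15,0,0,-0.2],[0,0.16,0,0,-0.2],[0,0.16,0,0,-0.2]]]'
python3 - <<'E'
from h import *
s=snap("scene");crop(s,320,120,460,260,4,"sc2")
E
```

```text
clock: 2.45
eef_pos: [0.4708, -0.2159, 0.0852]
orientation: [[-0.001, -0.003, 1.0], [-1.0, 0.001, -0.001], [-0.001, -1.0, -0.003]]
contact_force: [-0.7, -0.8, 0.5]
width: 0.402
```

View pics/sc2.png

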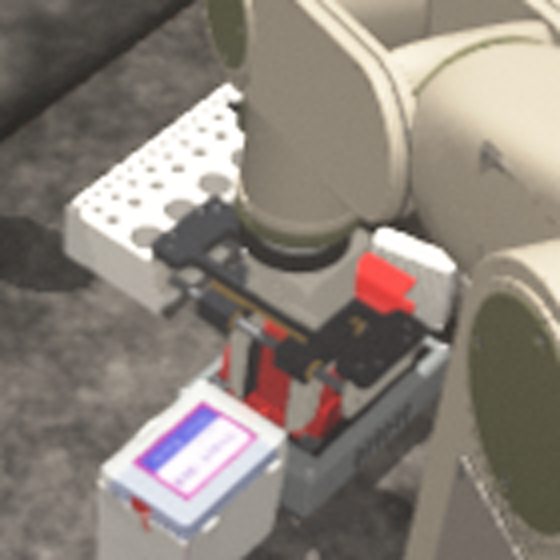

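The fingers stand between the cover and the box and touch neither. I'll push +y slowly.

```bash
python3 -m pendant '[[[-0.008,0,0,0,-0.2],[-0.016,0,0,0,-0.2],[-0.024,0,0,0,-0.2],[-0.032,0,0,0,-0.2],[-0.04,0,0,0,-0.2],[-0.048,0,0,0,-0.2],[-0.056,0,0,0,-0.2],[-0.064,0,0,0,-0.2],[-0.071,0,0,0,-0.2],[-0.077,0,0,0,-0.2],[-0.08,0,0,0,-0.2],[-0.08,0,0,0,-0.2]]]'
python3 - <<'E'
from h import *
s=snap("scene","s3");t=snap("top");crop(t,220,200,420,320,4,"tc3")
E
```

```text
clock: 3.7
eef_pos: [0.4719, -0.1351, 0.0861]
orientation: [[0.0, -0.001, 1.0], [-1.0, 0.001, 0.0], [-0.001, -1.0, -0.001]]
contact_force: [-0.7, -0.0, -0.9]
width: 0.395
```

View pics/s3.png

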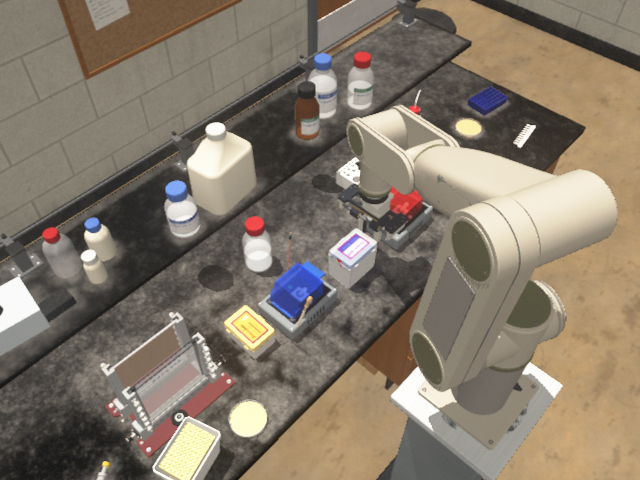

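View pics/tc3.png

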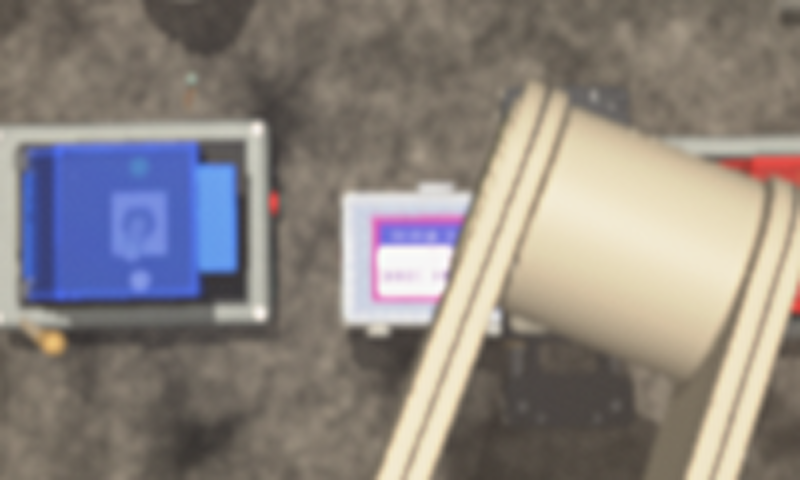

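```bash
python3 -m pendant '[[[0.02,0,0,0,-0.2],[0.03,-0.04,0,0,0],[0.03,-0.08,0,0,1],[0.05,-0.11,0,0,1],[0.09,-0.11,0.014,0,1],[0.13,-0.11,0.014,0,1],[0.17,-0.11,0.014,0,1],[0.21,-0.11,0.014,0,1],[0.226,-0.11,0.014,0,1],[0.226,-0.11,0.014,0,1],[0.226,-0.11,0.014,0,1]]]'
python3 - <<'E'
from h import *
s=snap("scene","s4");t=snap("top");crop(t,220,200,420,320,4,"tc4")
P=[ray(t,(220+u/4-.4,200+v/4-.4),.109) for u,v in [(342,194),(536,194),(536,330),(342,326)]]
print(np.round(P,4))
E
```

```text
clock: 4.9
eef_pos: [0.486, -0.361, 0.1959]
orientation: [[-0.0, -0.001, 1.0], [-1.0, 0.001, -0.0], [-0.001, -1.0, -0.001]]
contact_force: [-0.2, -0.6, -0.3]
width: 1.001
[[ 0.5111 -0.0094  0.109 ]
 [ 0.5107 -0.127   0.109 ]
 [ 0.4285 -0.1262  0.109 ]
 [ 0.4315 -0.0092  0.109 ]]
```

View pics/tc4.png

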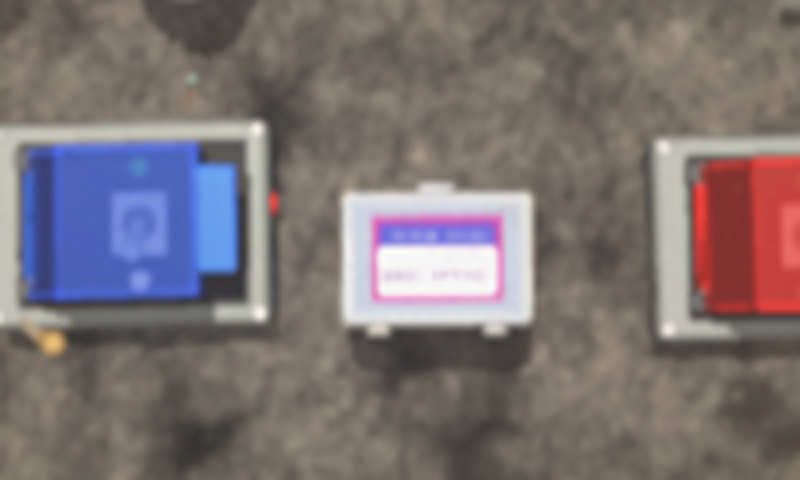

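View pics/s4.png

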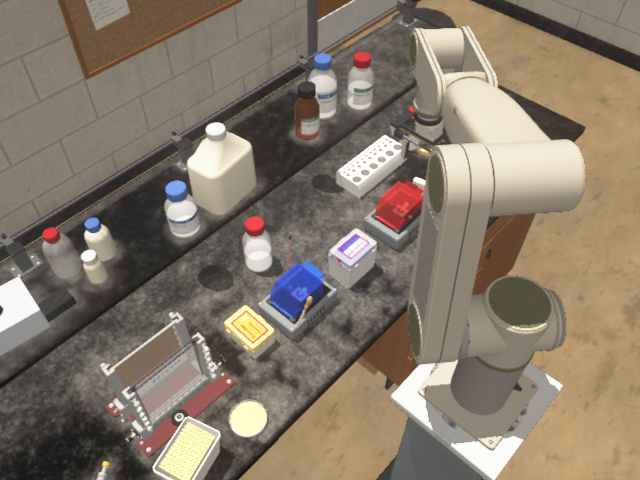

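The box stands square at y = -0.068, which is unit x of about 0.228, so it is clear of the swing. Now I'll descend over the lip and grip it across its width.

```bash
python3 -m pendant '[[[0,0.03,0,0,1],[0,0.06,0,0,1],[0,0.07,0,0,1],[0,0.07,0,0,1]]]'
python3 - <<'E'
from h import *
s=snap("scene");crop(s,340,90,480,230,4,"sc5")
E
```

```text
clock: 5.4
eef_pos: [0.4853, -0.3598, 0.1246]
orientation: [[0.001, -0.003, 1.0], [-1.0, 0.003, 0.001], [-0.003, -1.0, -0.003]]
contact_force: [0.5, 0.2, 0.9]
width: 1.002
```

View pics/sc5.png

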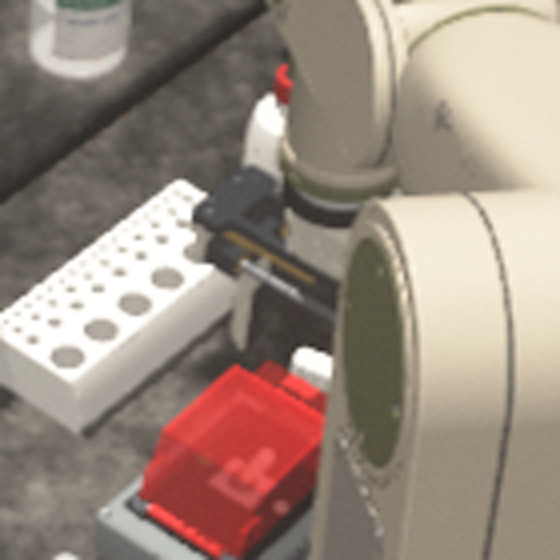

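```bash
python3 -m pendant '[[[0,0,0,0,-1],[0,0,0,0,-1],[0,0,0,0,-1],[0,0,0,0,-1],[0,0,0,0,-1],[0,0,0,0,-1]]]'
```

```text
clock: 6.05
eef_pos: [0.4861, -0.3619, 0.1265]
orientation: [[-0.0, -0.0, 1.0], [-1.0, -0.0, -0.0], [0.0, -1.0, -0.0]]
contact_force: [-0.4, -0.1, -0.5]
width: 0.535
```

```bash
python3 -m pendant '[[[0,0,0,0,-1],[0,0,0,0,-1]]]'
```

```text
clock: 6.25
eef_pos: [0.4861, -0.3618, 0.1263]
orientation: [[-0.0, -0.0, 1.0], [-1.0, 0.0, -0.0], [-0.0, -1.0, -0.0]]
contact_force: [0.4, -0.5, -0.6]
width: 0.363
```

Run:
```python
from h import *
s=snap("scene");crop(s,370,130,470,230,6,"sc6")
t=snap("top");crop(t,380,200,500,300,6,"tc6")
for w in ([.4855,-.3696,.104],[.5175,-.3696,.104],[.5175,-.3466,.11],[.5,-.3618,.1013]): print(w,(proj(s,w)-[370,130])*6)
```

```text
[0.4855, -0.3696, 0.104] [276.79658917 344.81720872]
[0.5175, -0.3696, 0.104] [225.59853808 313.52715996]
[0.5175, -0.3466, 0.11] [198.73974781 328.82890904]
[0.5, -0.3618, 0.1013] [243.30477209 342.52180235]
```

View pics/sc6.png

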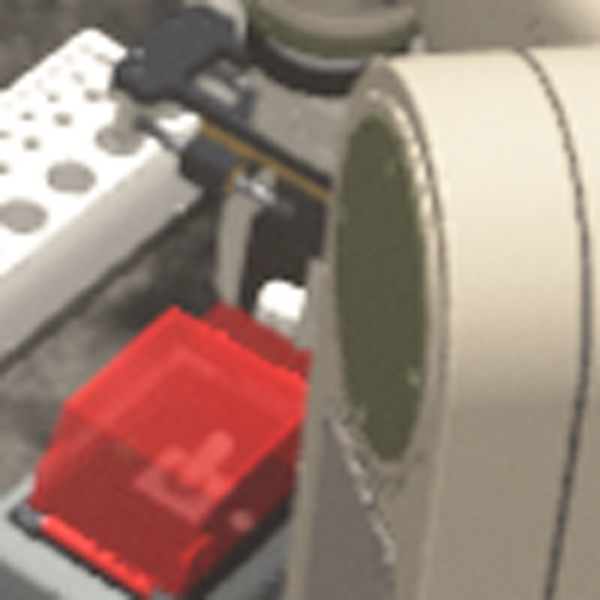

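View pics/tc6.png

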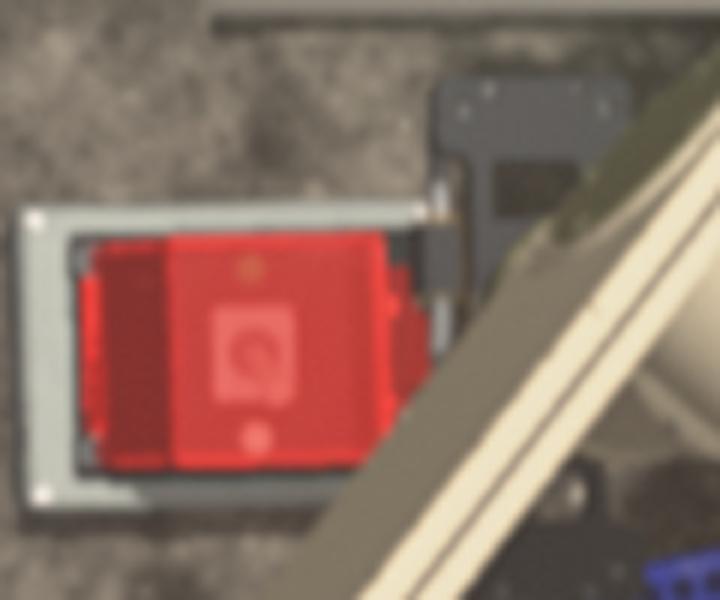

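Run:
```python
from h import *
s=snap("scene");crop(s,390,150,440,200,12,"sc7")
for w in ([.4855,-.3696,.11],[.5175,-.3696,.11],[.5175,-.3466,.11],[.5115,-.3618,.1013],[.5115,-.3543,.1013],[.5115,-.3693,.1013],[.5115,-.3543,.11],[.5115,-.3693,.11]): print(w,(proj(s,w)-[390,150])*12)
```

```text
[0.4855, -0.3696, 0.11] [316.77039765 432.58433084]
[0.5175, -0.3696, 0.11] [214.0877989  369.97397857]
[0.5175, -0.3466, 0.11] [157.47949562 417.65781809]
[0.5115, -0.3618, 0.1013] [209.90978262 422.51469645]
[0.5115, -0.3543, 0.1013] [191.52159714 438.09953923]
[0.5115, -0.3693, 0.1013] [228.22652046 406.99040888]
[0.5115, -0.3543, 0.11] [195.66244156 413.38913568]
[0.5115, -0.3693, 0.11] [232.48773872 382.26066559]
```

View pics/sc7.png

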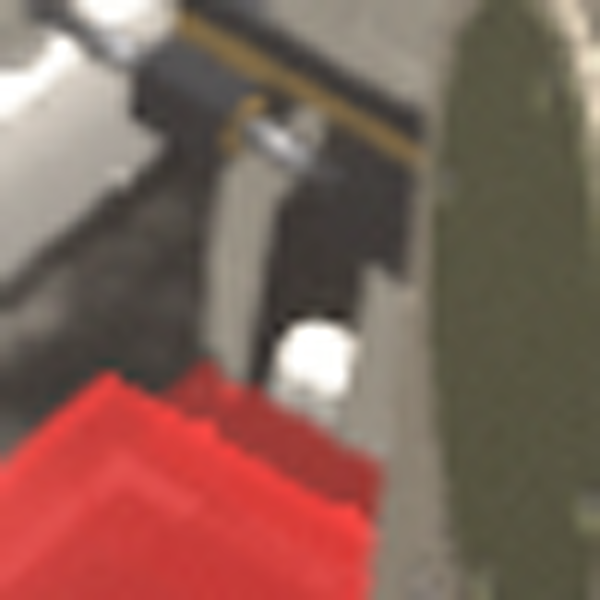

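The fingers closed past the 64 mm lip width without meeting the lip. I'll raise, reopen and measure the real fingertip position in the image.

```bash
python3 -m pendant '[[[0,-0.03,0,0,1],[0,-0.07,0,0,1],[0,-0.07,0,0,1],[0,-0.07,0,0,1],[0,-0.07,0,0,1],[0,-0.07,0,0,1],[0,-0.07,0,0,1]]]'
python3 - <<'E'
from h import *
st=readout.get_state();p=st["eef_pos"];w=st["width"]*.093;print(p,w)
s=snap("scene")
img=s["frame"][:,:,::-1].copy()
x0,y0,k=370,110,7
c=cv2.resize(img[y0:y0+80,x0:x0+80],None,fx=k,fy=k,interpolation=cv2.INTER_CUBIC)
for sg in(1,-1):
  for a in (0,.0175):
    for yy in(-.0075,.0075):
      for dz in (0,-.025):
        u=(proj(s,[p[0]+sg*(w/2+a),p[1]+yy,p[2]+dz])-[x0,y0]+.5)*k
        cv2.circle(c,(int(u[0]),int(u[1])),2,(0,255,0) if dz<0 else (255,0,255),-1)
cv2.imwrite("pics/sc8.png",c)
E
```

```text
clock: 7.1
eef_pos: [0.4856, -0.3614, 0.195]
orientation: [[-0.0, -0.002, 1.0], [-1.0, 0.002, -0.0], [-0.002, -1.0, -0.002]]
contact_force: [-0.0, 0.0, 0.2]
width: 0.786
[ 0.48558374 -0.36135661  0.19501111] 0.07307923209532784
```

View pics/sc8.png

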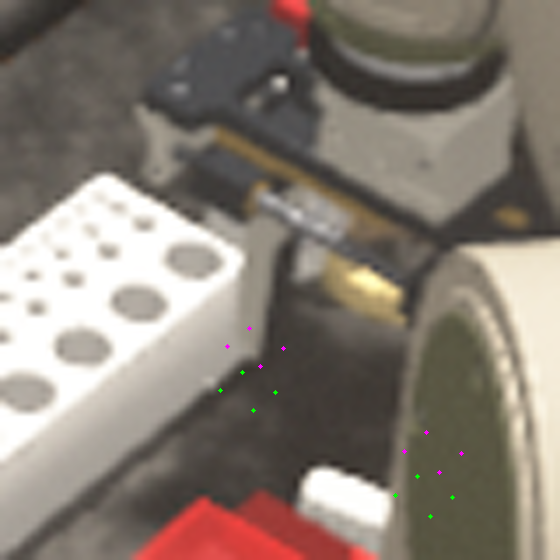

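Run:
```python
from h import *
s=snap("scene")
c=s["frame"][130:185,385:440,::-1].astype(float)
c=np.clip((c/255)**.5*255*1.1,0,255).astype(np.uint8)
cv2.imwrite("pics/sc9.png",cv2.resize(c,None,fx=10,fy=10,interpolation=cv2.INTER_CUBIC))
```

```text
(no output)
```

View pics/sc9.png

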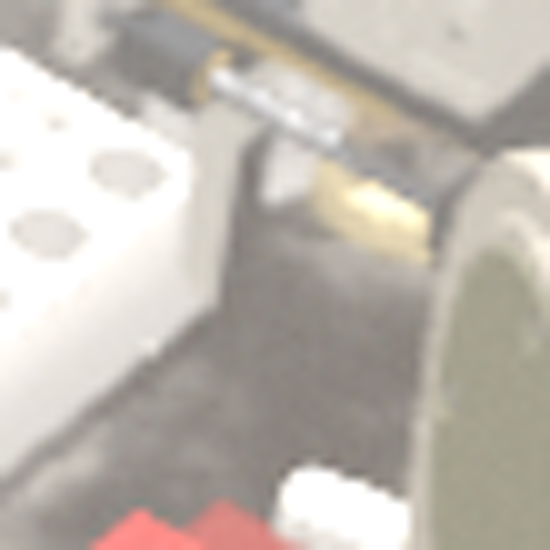

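The visible fingertips end well above the stated 25 mm ahead of the TCP. I'll check that by touching the shut cover's front edge gently with closed fingers.

```bash
python3 -m pendant '[[[-0.012,0,0,0,-1],[-0.012,0,0,0,-1],[-0.012,0,0,0,-1],[-0.012,0,0,0,-1],[-0.012,0,0,0,-1],[-0.012,0.01,0,0,-1],[-0.012,0.02,0,0,-1],[-0.012,0.03,0,0,-1],[-0.012,0.04,0,0,-1],[-0.012,0.047,0,0,-1],[-0.012,0.047,0,0,-1]]]'; python3 -m pendant '[[[0,0.003,0,0,-1],[0,0.006,0,0,-1],[0,0.009,0,0,-1],[0,0.012,0,0,-1],[0,0.012,0,0,-1]]]'
```

```text
clock: 8.3
eef_pos: [0.4853, -0.3492, 0.1475]
orientation: [[0.0, -0.002, 1.0], [-1.0, 0.002, 0.0], [-0.002, -1.0, -0.002]]
contact_force: [-0.2, -0.5, -0.6]
width: 0.029
clock: 8.8
eef_pos: [0.4859, -0.3497, 0.1369]
orientation: [[-0.0, -0.001, 1.0], [-1.0, 0.0, -0.0], [-0.0, -1.0, -0.001]]
contact_force: [0.5, -0.5, 0.1]
width: 0.004
```

```bash
python3 -m pendant '[[[0,0.003,0,0,-1],[0,0.005,0,0,-1],[0,0.005,0,0,-1]]]';python3 -m pendant '[[[0,0.003,0,0,-1],[0,0.005,0,0,-1],[0,0.005,0,0,-1]]]'
python3 - <<'E'
from h import *
s=snap("scene");crop(s,370,110,450,190,7,"sc10");t=snap("top");crop(t,380,200,500,300,6,"tc10")
print((proj(s,[.4855,-.3418,.1015])-[370,110])*7)
E
```

```text
clock: 9.1
eef_pos: [0.486, -0.3497, 0.132]
orientation: [[0.0, -0.0, 1.0], [-1.0, 0.0, 0.0], [-0.0, -1.0, -0.0]]
contact_force: [-0.2, -0.8, 0.6]
width: 0.007
clock: 9.4
eef_pos: [0.4859, -0.3497, 0.1269]
orientation: [[0.0, -0.001, 1.0], [-1.0, 0.0, 0.0], [-0.0, -1.0, -0.001]]
contact_force: [0.7, -0.5, 0.6]
width: 0.002
[282.45333985 580.58394066]
```

View pics/sc10.png

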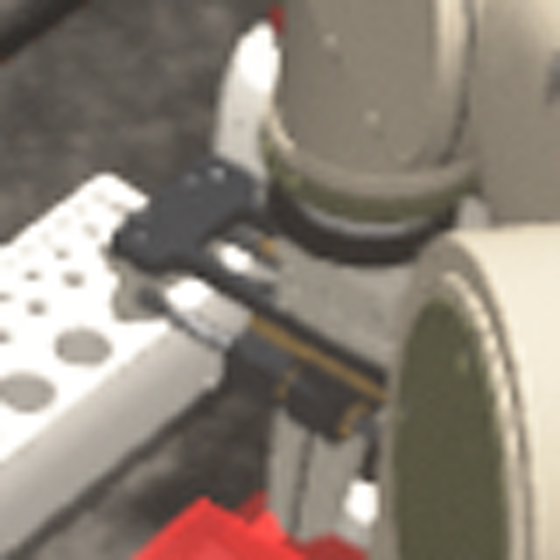

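View pics/tc10.png

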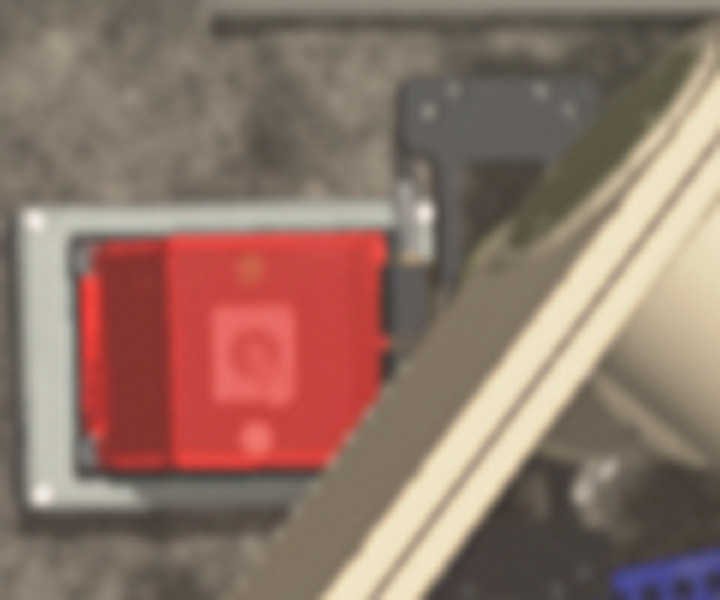

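```bash
for i in 1; do python3 -m pendant '[[[0,0.003,0,0,-1],[0,0.005,0,0,-1],[0,0.005,0,0,-1]]]';done; python3 -m pendant '[[[0,0.002,0,0,-1],[0,0.003,0,0,-1],[0,0.003,0,0,-1]]]'
```

```text
clock: 9.8
eef_pos: [0.4859, -0.3496, 0.1219]
orientation: [[0.0, -0.001, 1.0], [-1.0, 0.001, 0.0], [-0.001, -1.0, -0.001]]
contact_force: [-0.7, 0.6, 0.5]
width: 0.008
clock: 10.1
eef_pos: [0.4861, -0.3497, 0.1192]
orientation: [[0.0, -0.0, 1.0], [-1.0, 0.0, 0.0], [-0.0, -1.0, -0.0]]
contact_force: [-0.1, 0.2, 0.1]
width: 0.01
```

```bash
python3 -m pendant '[[[0,0.002,0,0,-1],[0,0.003,0,0,-1],[0,0.003,0,0,-1]]]'; python3 -m pendant '[[[0,0.002,0,0,-1],[0,0.003,0,0,-1],[0,0.003,0,0,-1]]]';  python3 - <<'E'
from h import *
s=snap("scene");crop(s,370,110,450,190,7,"sc11")
E
```

```text
clock: 10.4
eef_pos: [0.4861, -0.3498, 0.1162]
orientation: [[0.0, -0.0, 1.0], [-1.0, 0.0, 0.0], [-0.0, -1.0, -0.0]]
contact_force: [0.2, -0.2, -0.5]
width: 0.003
clock: 10.7
eef_pos: [0.4861, -0.3498, 0.1132]
orientation: [[0.0, -0.0, 1.0], [-1.0, 0.0, 0.0], [-0.0, -1.0, -0.0]]
contact_force: [0.7, -0.1, -0.3]
width: 0.003
```

View pics/sc11.png

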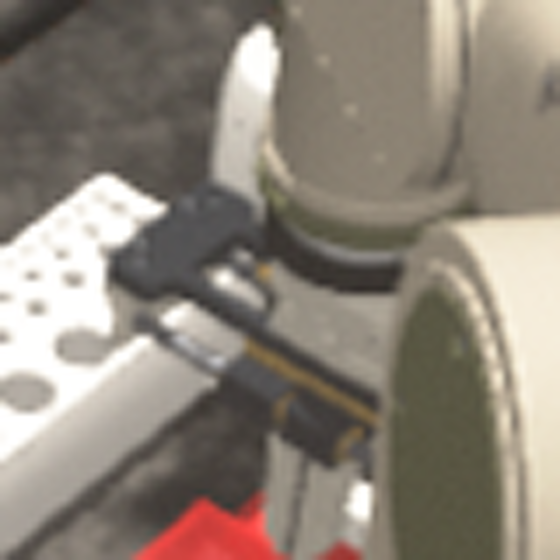

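Run:
```python
from h import *
s=snap("scene");crop(s,370,150,440,220,8,"sc12")
for z in (.088,.1132,.12): print(z,(proj(s,[.4861,-.3423,z])-[370,150])*8)
```

```text
0.088 [317.85155724 367.28538763]
0.1132 [326.26308418 319.88018827]
0.12 [328.56446224 306.91021427]
```

View pics/sc12.png

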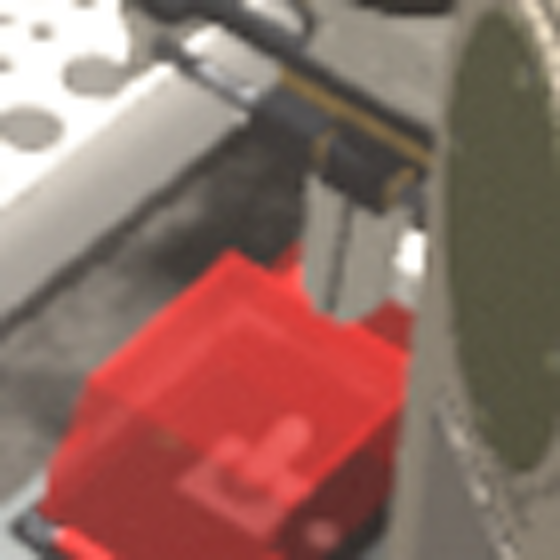

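```bash
python3 -m pendant '[[[0,0.002,0,0,-1],[0,0.003,0,0,-1],[0,0.003,0,0,-1]]]'; python3 -m pendant '[[[0,0.002,0,0,-1],[0,0.003,0,0,-1],[0,0.003,0,0,-1]]]';  python3 - <<'E'
from h import *
s=snap("scene");crop(s,370,150,440,220,8,"sc13")
E
```

```text
clock: 11.1
eef_pos: [0.4861, -0.3497, 0.1102]
orientation: [[0.0, -0.0, 1.0], [-1.0, 0.0, 0.0], [-0.0, -1.0, -0.0]]
contact_force: [-0.4, -1.1, 0.9]
width: 0.004
clock: 11.4
eef_pos: [0.4863, -0.35, 0.1097]
orientation: [[0.0, 0.0, 1.0], [-1.0, -0.001, 0.0], [0.001, -1.0, 0.0]]
contact_force: [-7.2, 5.0, 15.4]
width: 0.008
```

View pics/sc13.png

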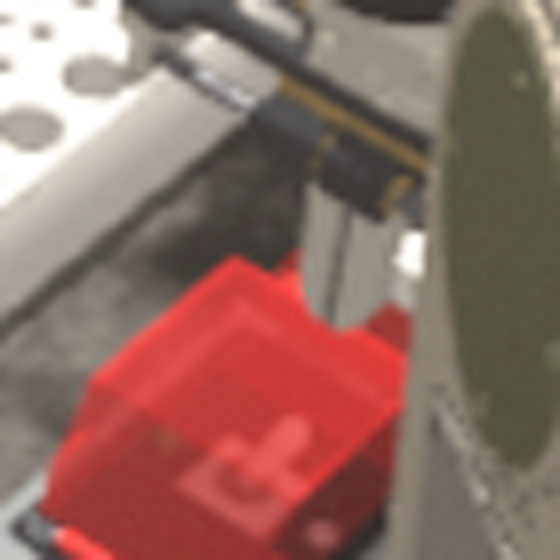

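Contact came at a TCP height of 0.110 over the cover top (0.112). So the real fingertips stand about level with the reported TCP, not 25 mm beyond it, and the pictures agree. I'll use tip z ≈ TCP z + 1 mm from now on. I'll redo the lip grasp about 27 mm lower.

```bash
python3 -m pendant '[[[0,-0.015,0,0,-1],[0,-0.03,0,0,1],[0.012,-0.03,0,0,1],[0.012,-0.03,0,0,1],[0.012,-0.03,0,0,1],[0.012,-0.03,0,0,1],[0.012,-0.03,0,0,1],[0.012,-0.03,0,0,1],[0.012,-0.03,0,0,1],[0.012,-0.03,0,0,1],[0.012,-0.03,0,0,1],[0.012,-0.03,0,0,1]]]'; python3 -m pendant '[[[0,0.015,0,0,1],[0,0.03,0,0,1],[0,0.038,0,0,1],[0,0.038,0,0,1],[0,0.038,0,0,-1],[0,0.038,0,0,-1],[0,0.038,0,0,-1],[0,0.038,0,0,-1],[0,0.038,0,0,-1],[0,0.038,0,0,-1],[0,0.038,0,0,-1]]]'
```

```text
clock: 12.65
eef_pos: [0.4862, -0.3618, 0.1375]
orientation: [[0.0, 0.0, 1.0], [-1.0, -0.0, 0.0], [0.0, -1.0, 0.0]]
contact_force: [0.3, -0.0, 0.9]
width: 0.904
clock: 13.75
eef_pos: [0.4881, -0.3621, 0.1005]
orientation: [[0.001, 0.004, 1.0], [-1.0, -0.001, 0.001], [0.001, -1.0, 0.004]]
contact_force: [7.0, -0.8, -1.6]
width: 0.68
```

Width 0.68 is 63 mm, so the lip is gripped. I'll lift it along the hinge arc.

```bash
python3 -m pendant '[[[0,0,0.0015,0,-1],[-0.005,-0.011,0.0015,0,-1],[-0.011,-0.021,0.0015,0,-1],[-0.018,-0.031,0.0015,0,-1],[-0.026,-0.04,0.0015,0,-1],[-0.034,-0.048,0.0015,0,-1],[-0.043,-0.056,0.0015,0,-1],[-0.043,-0.056,0.0015,0,-1]]]'
python3 - <<'E'
from h import *
s=snap("scene");crop(s,330,110,460,240,5,"sc14")
E
```

```text
clock: 14.55
eef_pos: [0.4876, -0.3173, 0.1563]
orientation: [[0.001, -0.0, 1.0], [-1.0, 0.001, 0.001], [-0.001, -1.0, -0.0]]
contact_force: [0.3, 0.6, -2.0]
width: 0.683
```

View pics/sc14.png

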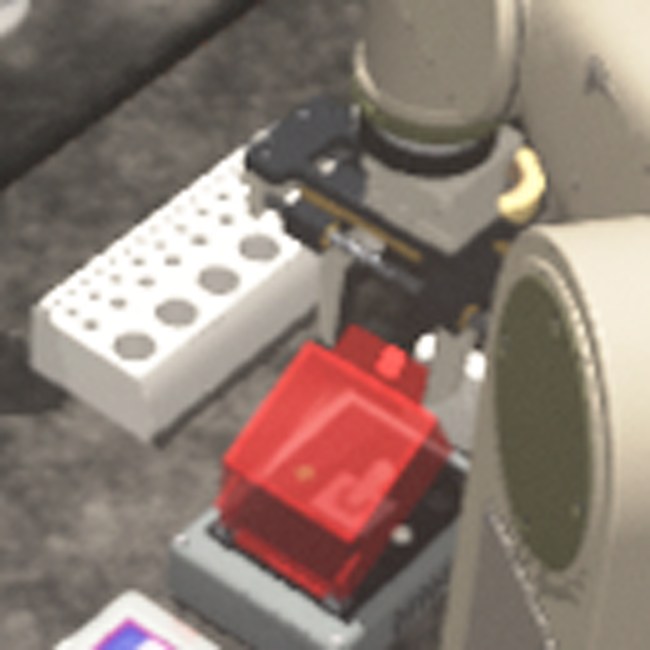

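```bash
python3 -m pendant '[[[-0.01,-0.007,0,0,-1],[-0.02,-0.0125,0,0,-1],[-0.031,-0.0175,0,0,-1],[-0.042,-0.0215,0,0,-1],[-0.0535,-0.0245,0,0,-1],[-0.0655,-0.0265,0,0,-1],[-0.077,-0.0275,0,0,-1],[-0.089,-0.0275,0,0,-1],[-0.101,-0.0265,0,0,-1],[-0.101,-0.0265,0,0,-1]]]'
python3 - <<'E'
from h import *
s=snap("scene");crop(s,330,110,460,240,5,"sc15")
E
```

```text
clock: 15.6
eef_pos: [0.4864, -0.2161, 0.1825]
orientation: [[0.001, -0.003, 1.0], [-1.0, 0.001, 0.001], [-0.001, -1.0, -0.003]]
contact_force: [-8.7, -0.2, 5.8]
width: 0.68
```

View pics/sc15.png

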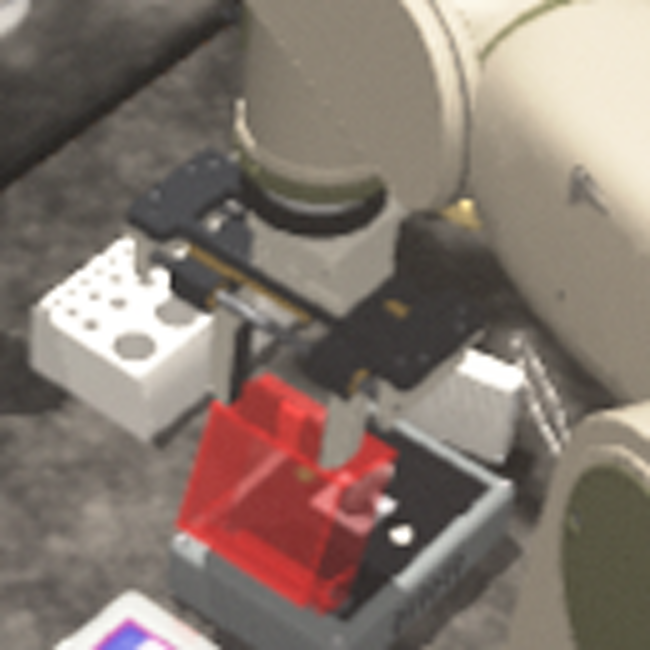

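```bash
python3 -m pendant '[[[-0.0115,0.002,0,0,-1],[-0.023,0.0055,0,0,-1],[-0.034,0.0095,0,0,-1],[-0.045,0.0145,0,0,-1],[-0.055,0.0205,0,0,-1],[-0.058,0.0225,0,0,-1],[-0.058,0.0225,0,0,-1]]]'
python3 - <<'E'
from h import *
s=snap("scene");crop(s,330,110,460,240,5,"sc16")
E
```

```text
clock: 16.35
eef_pos: [0.4855, -0.1574, 0.1594]
orientation: [[0.001, -0.005, 1.0], [-1.0, 0.003, 0.001], [-0.003, -1.0, -0.005]]
contact_force: [-12.8, 5.9, 8.8]
width: 0.684
```

View pics/sc16.png

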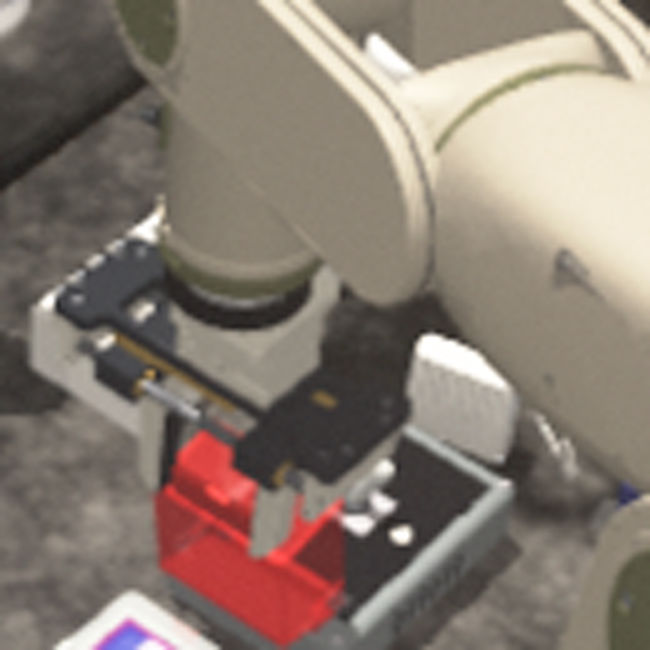

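The cover is about 102° back. I'll release and rise.

```bash
python3 -m pendant '[[[0,0,0,0,1],[0,0,0,0,1],[0,0,0,0,1],[0,0,0,0,1],[0,-0.04,0,0,1],[0,-0.08,0,0,1],[0,-0.08,0,0,-1],[0,-0.08,0,0,-1]]]'
python3 - <<'E'
from h import *
s=snap("scene");crop(s,330,110,460,240,5,"sc17")
E
```

```text
clock: 17.2
eef_pos: [0.4886, -0.1602, 0.2408]
orientation: [[-0.0, 0.003, 1.0], [-1.0, -0.001, -0.0], [0.001, -1.0, 0.003]]
contact_force: [-0.2, 0.4, -0.6]
width: 0.875
```

View pics/sc17.png

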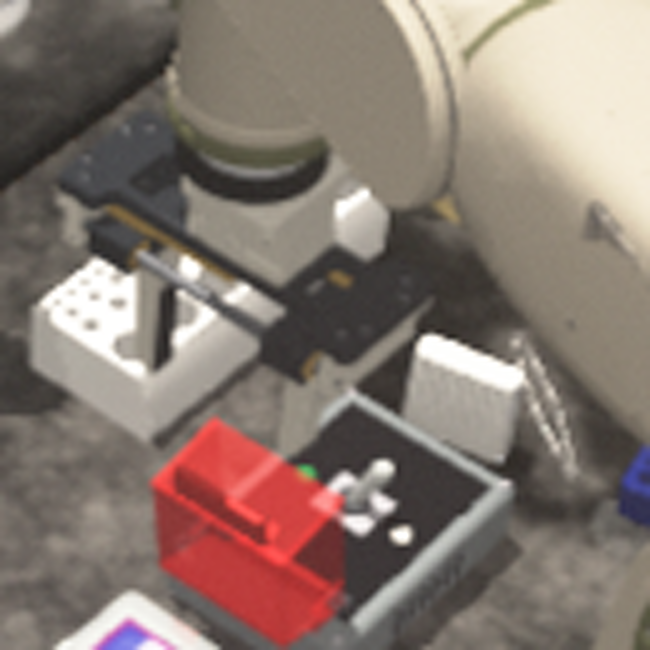

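```bash
python3 -m pendant '[[[0.03,0,0,0,-1],[0.07,0,-0.02,0,-1],[0.11,0,-0.04,0,-1],[0.145,0,-0.063,0,-1],[0.145,0,-0.063,0,-1],[0.145,0,-0.063,0,-1],[0.145,0.04,-0.063,0,-1],[0.145,0.08,-0.063,0,-1],[0.145,0.12,-0.063,0,-1],[0.145,0.15,-0.063,0,-1],[0.145,0.16,-0.063,0,-1],[0.145,0.16,-0.063,0,-1]]]'
python3 - <<'E'
from h import *
s=snap("scene");crop(s,340,120,460,240,5,"sc18")
E
```

```text
clock: 18.45
eef_pos: [0.424, -0.3028, 0.0775]
orientation: [[0.001, -0.003, 1.0], [-1.0, 0.003, 0.001], [-0.003, -1.0, -0.003]]
contact_force: [0.1, 0.2, 2.1]
width: 0.007
```

View pics/sc18.png

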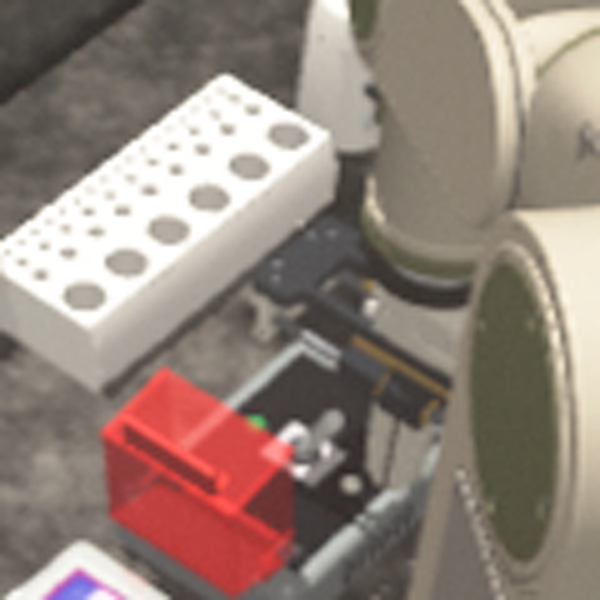

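```bash
python3 -m pendant '[[[0,0,0.008,0,-1],[0,0,0.015,0,-1],[0,0,0.022,0,-1],[0,0,0.028,0,-1],[0,0,0.034,0,-1],[0,0,0.04,0,-1],[0,0,0.046,0,-1],[0,0,0.05,0,-1],[0,0,0.05,0,-1]]]'
python3 - <<'E'
from h import *
s=snap("scene");crop(s,340,120,460,240,5,"sc19")
E
```

```text
clock: 19.4
eef_pos: [0.4752, -0.3047, 0.0792]
orientation: [[0.0, 0.0, 1.0], [-1.0, 0.0, 0.0], [-0.0, -1.0, 0.0]]
contact_force: [-0.3, 0.1, -0.1]
width: 0.005
```

View pics/sc19.png

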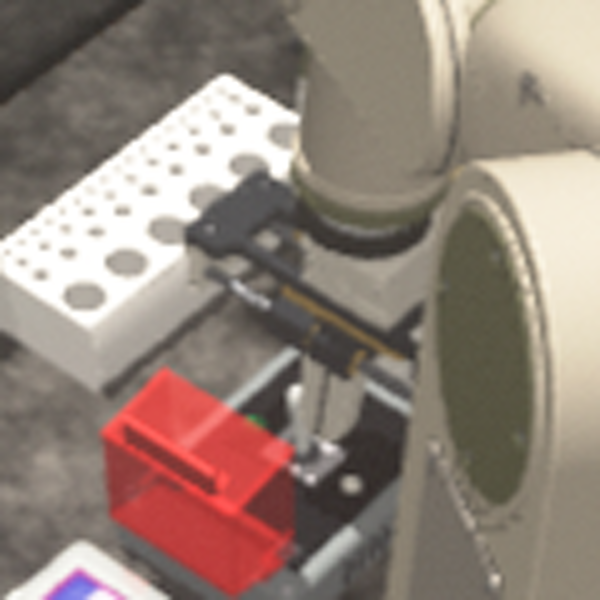

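Toggle is moving across. I'll go on in small steps until it meets its stop.

```bash
python3 -m pendant '[[[0,0,0.003,0,-1],[0,0,0.005,0,-1],[0,0,0.005,0,-1]]]'; python3 -m pendant '[[[0,0,0.003,0,-1],[0,0,0.004,0,-1],[0,0,0.004,0,-1]]]'
```

```text
clock: 19.75
eef_pos: [0.4796, -0.3047, 0.0792]
orientation: [[-0.0, -0.0, 1.0], [-1.0, 0.0, -0.0], [-0.0, -1.0, -0.0]]
contact_force: [-0.9, 0.4, -1.0]
width: 0.011
clock: 20.05
eef_pos: [0.4839, -0.3049, 0.0795]
orientation: [[0.0, 0.0, 1.0], [-1.0, -0.0, 0.0], [0.0, -1.0, 0.0]]
contact_force: [-1.7, 0.7, -0.9]
width: 0.004
```

```bash
python3 -m pendant '[[[0,0,0.003,0,-1],[0,0,0.004,0,-1],[0,0,0.004,0,-1]]]'; python3 -m pendant '[[[0,0,0.002,0,-1],[0,0,0.003,0,-1],[0,0,0.003,0,-1]]]';python3 - <<'E'
from h import *
s=snap("scene");crop(s,340,120,460,240,5,"sc20")
E
```

```text
clock: 20.35
eef_pos: [0.4851, -0.3048, 0.079]
orientation: [[-0.0, -0.005, 1.0], [-1.0, 0.001, -0.0], [-0.001, -1.0, -0.005]]
contact_force: [-14.5, 0.4, 6.9]
width: 0.008
clock: 20.65
eef_pos: [0.4857, -0.3049, 0.0788]
orientation: [[-0.001, -0.01, 1.0], [-1.0, 0.002, -0.001], [-0.002, -1.0, -0.01]]
contact_force: [-26.6, 0.9, 13.5]
width: 0.002
```

View pics/sc20.png

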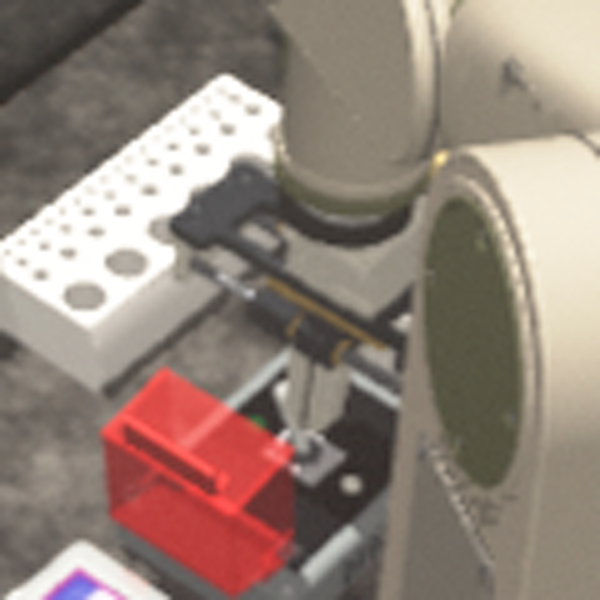

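Toggle is hard against its stop (26 N at the tip). I'll back off, rise and go round behind the cover.

```bash
python3 -m pendant '[[[0,0,-0.015,0,-1],[0,0,-0.03,0,-1],[0,-0.05,-0.03,0,-1],[0,-0.1,-0.03,0,-1],[0,-0.15,-0.03,0,-1],[0,-0.17,-0.03,0,-1],[-0.04,-0.17,-0.03,0,-1],[-0.08,-0.17,-0.02,0,-1],[-0.12,-0.17,-0.01,0,-1],[-0.16,-0.17,-0.005,0,-1],[-0.193,-0.17,-0.005,0,-1],[-0.193,-0.17,-0.005,0,-1]]]'
python3 - <<'E'
from h import *
s=snap("scene");crop(s,340,120,460,240,5,"sc21")
E
```

```text
clock: 21.9
eef_pos: [0.4863, -0.1083, 0.2501]
orientation: [[0.004, 0.002, 1.0], [-1.0, 0.001, 0.004], [-0.001, -1.0, 0.002]]
contact_force: [-0.3, -0.2, 0.3]
width: 0.005
```

View pics/sc21.png

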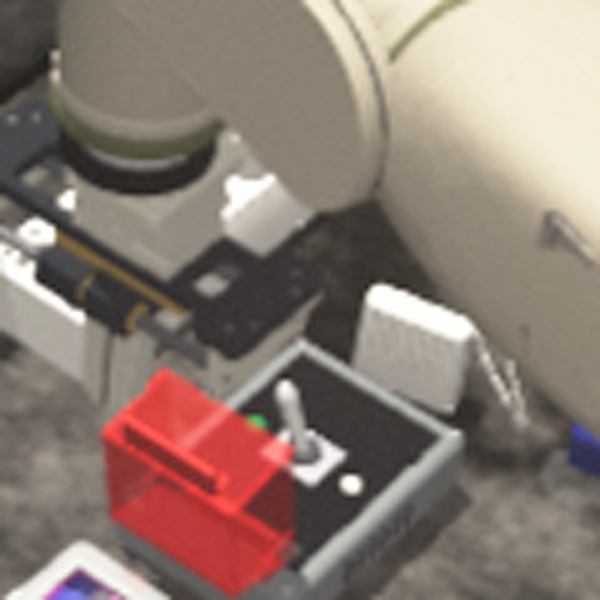

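```bash
python3 -m pendant '[[[0,0,0,0,-1],[0,0.03,0,0,-1],[0,0.06,0,0,-1],[0,0.09,0,0,-1],[0,0.103,0,0,-1],[0,0.103,0,0,-1]]]'
python3 - <<'E'
from h import *
s=snap("scene");crop(s,330,120,450,240,5,"sc22")
o=np.array([.4855,-.2966,0])
for a in (-.45,.45,.35):
    w=o+[.042*np.sin(a),-.008,.054+.042*np.cos(a)]; print(a,(proj(s,w)-[340,120]+.5)*5)
print("pivot",(proj(s,o+[0,-.008,.054])-[340,120]+.5)*5)
E
```

```text
clock: 22.55
eef_pos: [0.4842, -0.1123, 0.1444]
orientation: [[-0.001, -0.004, 1.0], [-1.0, 0.001, -0.001], [-0.001, -1.0, -0.004]]
contact_force: [-0.7, -0.0, -0.6]
width: 0.008
-0.45 [338.41150925 427.30385012]
0.45 [289.35453662 396.31009424]
0.35 [294.80573061 397.65838018]
pivot [306.60966976 455.04073586]
```

View pics/sc22.png

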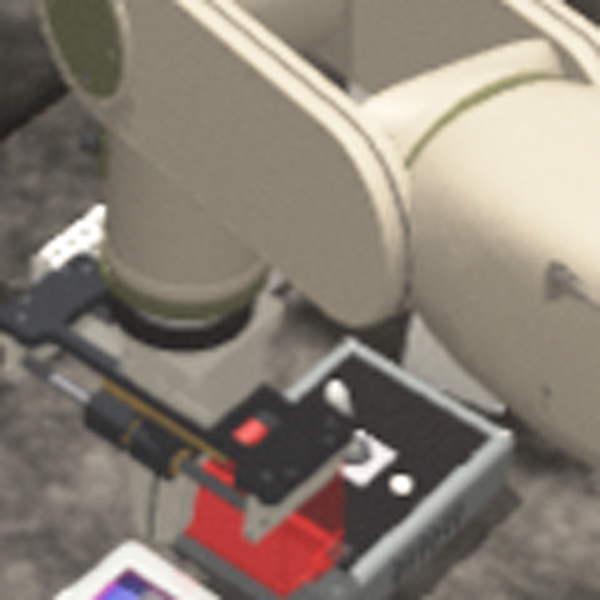

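The measured toggle tip fits the fully-on angle (0.45 rad to the green side). Now I'll push the cover over from behind.

```bash
python3 -m pendant '[[[0.01,0,0,0,-1],[0.02,0,0,0,-1],[0.03,0,0,0,-1],[0.04,0,0,0,-1],[0.05,0,0,0,-1],[0.06,0,0,0,-1],[0.06,0,0,0,-1]]]'
python3 - <<'E'
from h import *
s=snap("scene");crop(s,330,120,450,240,5,"sc23")
E
```

```text
clock: 23.3
eef_pos: [0.4856, -0.1733, 0.1464]
orientation: [[-0.001, -0.0, 1.0], [-1.0, -0.0, -0.001], [0.0, -1.0, -0.0]]
contact_force: [0.2, 0.2, -1.4]
width: 0.002
```

View pics/sc23.png

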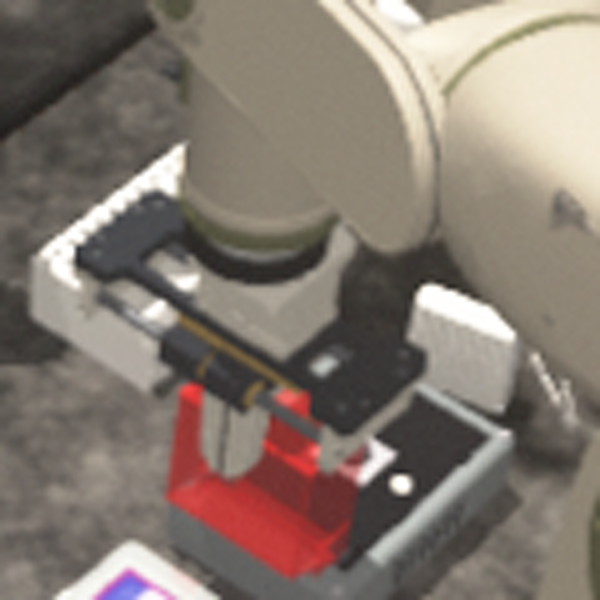

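```bash
python3 -m pendant '[[[0.01,0,0,0,-1],[0.02,0,0,0,-1],[0.03,0,0,0,-1],[0.04,0,0,0,-1],[0.05,0,0,0,-1],[0.06,0,0,0,-1],[0.07,0,0,0,-1],[0.08,0,0,0,-1],[0.09,0,0,0,-1],[0.09,0,0,0,-1]]]'
python3 - <<'E'
from h import *
s=snap("scene");crop(s,330,120,450,240,5,"sc24")
E
```

```text
clock: 24.35
eef_pos: [0.4853, -0.2632, 0.1461]
orientation: [[-0.001, -0.001, 1.0], [-1.0, -0.0, -0.001], [0.0, -1.0, -0.001]]
contact_force: [-1.4, -0.2, 0.3]
width: 0.003
```

View pics/sc24.png

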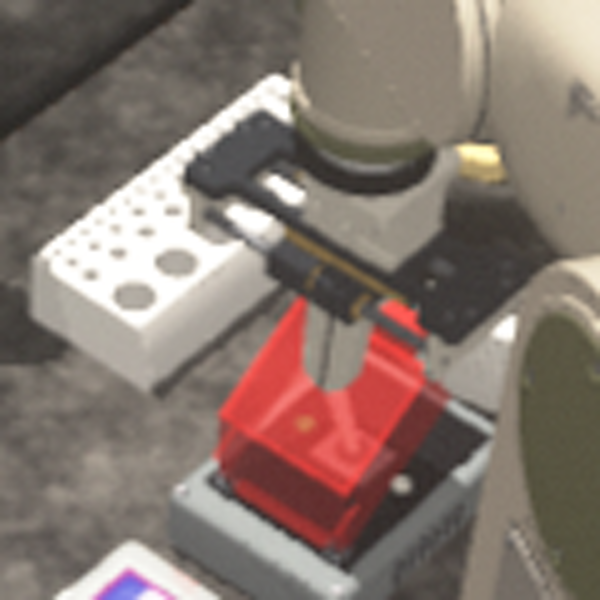

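```bash
python3 -m pendant '[[[0,-0.03,0,0,-1],[0,-0.045,0,0,-1],[0.025,-0.045,0,0,-1],[0.045,-0.045,0,0,-1],[0.045,-0.03,0,0,-1],[0.045,-0.02,0,0,-1],[0.045,-0.01,0,0,-1],[0.045,0,0,0,-1],[0.045,0.01,0,0,-1],[0.045,0.02,0,0,-1],[0.045,0.03,0,0,-1],[0.045,0.032,0,0,-1]]]'
python3 - <<'E'
from h import *
s=snap("scene");crop(s,330,120,450,240,5,"sc25")
E
```

```text
clock: 25.6
eef_pos: [0.4844, -0.3054, 0.1117]
orientation: [[0.0, -0.003, 1.0], [-1.0, 0.003, 0.0], [-0.003, -1.0, -0.003]]
contact_force: [-0.4, 0.1, 0.9]
width: 0.007
```

View pics/sc25.png

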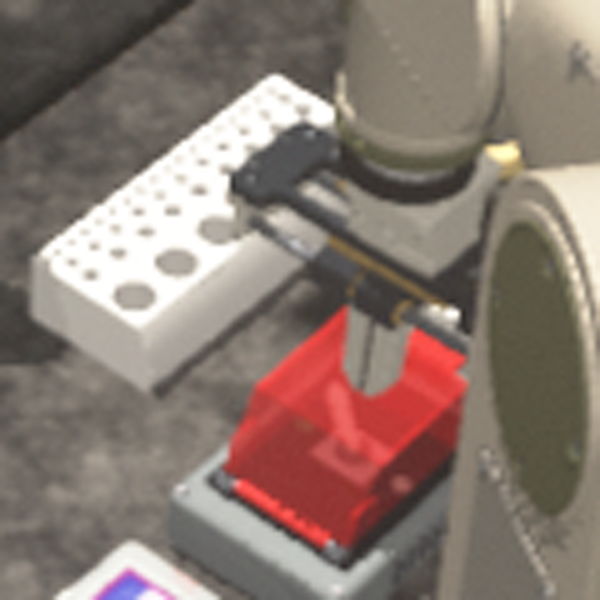

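```bash
python3 -m pendant '[[[0,0.003,0,0,-1],[0,0.005,0,0,-1],[0,-0.02,0,0,-1],[0.025,-0.02,0,0,-1],[0.042,-0.02,0,0,-1],[0.042,-0.01,0,0,-1],[0.042,-0.003,0,0,-1],[0.042,0.002,0,0,-1],[0.042,0.005,0,0,-1],[0.042,0.007,0,0,-1],[0.042,0.007,0,0,-1]]]'
```

```text
clock: 26.75
eef_pos: [0.4851, -0.3478, 0.1096]
orientation: [[0.001, -0.002, 1.0], [-1.0, 0.001, 0.001], [-0.001, -1.0, -0.002]]
contact_force: [-11.9, 7.5, 21.8]
width: 0.006
```

The contact height matches the shut-cover probe (0.1097), now at 22 N. I'll retreat up and away, then check.

```bash
python3 -m pendant '[[[0,-0.04,0,0,-1],[0,-0.08,0,0,-1],[0,-0.12,0,0,-1],[0,-0.15,0,0,-1],[0.04,-0.15,0,0,-1],[0.08,-0.15,-0.02,0,-1],[0.12,-0.15,-0.04,0,-1],[0.16,-0.15,-0.06,0,-1],[0.2,-0.15,-0.08,0,-1],[0.22,-0.15,-0.1,0,-1],[0.22,-0.15,-0.12,0,-1],[0.22,-0.15,-0.12,0,-1]]]'
python3 - <<'E'
from h import *
s=snap("scene","s30");t=snap("top","t30");crop(t,320,220,500,300,4,"tc30");crop(s,320,150,460,290,4,"sc30")
E
```

```text
clock: 27.95
eef_pos: [0.3634, -0.5691, 0.2561]
orientation: [[-0.002, -0.002, 1.0], [-1.0, 0.002, -0.002], [-0.002, -1.0, -0.002]]
contact_force: [0.0, 0.0, 0.1]
width: 0.005
```

View pics/t30.png

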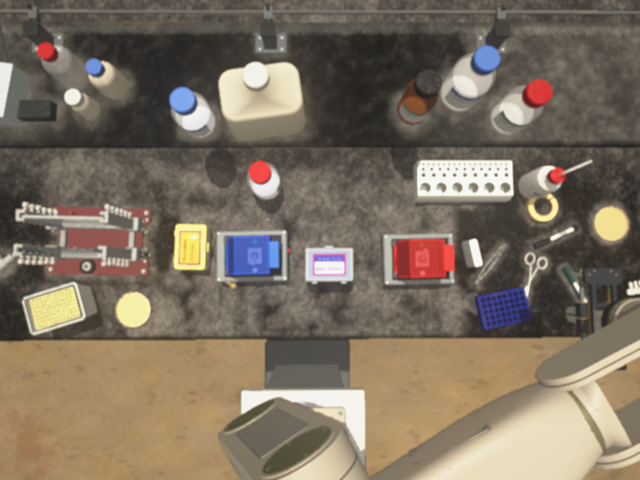

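View pics/tc30.png

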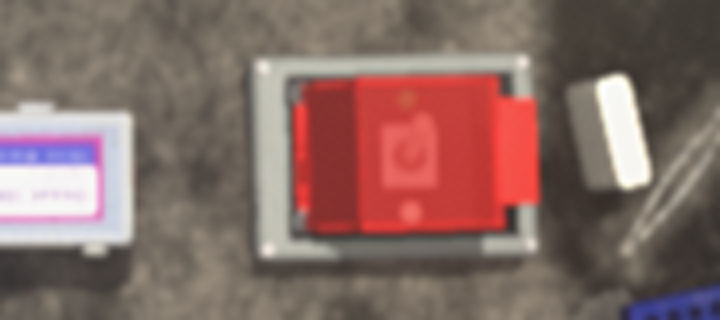

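View pics/sc30.png

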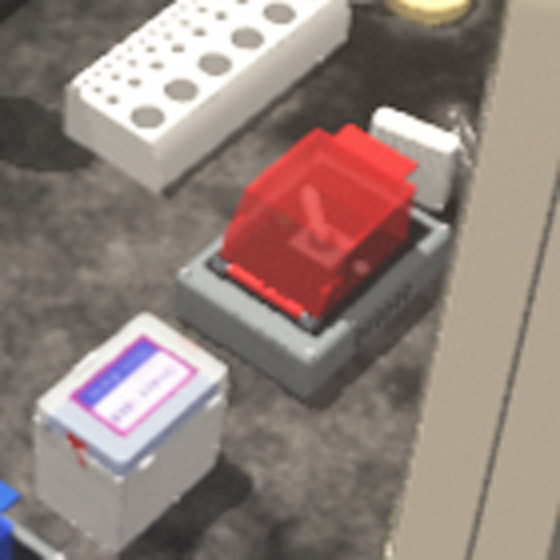

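The toggle leans to the green dot under the shut cover. The bystanders look unchanged. I'll check against the first pictures numerically that the cover is fully shut.

Run:
```python
from h import *
def redmask(im):
    b,g,r=[im[:,:,i].astype(int) for i in range(3)]
    return ((r>90)&(r-g>60)&(r-b>60)).astype(np.uint8)
for n,(x0,y0,x1,y1) in (("top",(384,230,470,290)),("scene",(370,170,425,235))):
    A=cv2.imread(f"pics/{n}0.png");B=cv2.imread("pics/%s30.png"%n[0])
    a,b=[i[y0:y1,x0:x1] for i in (A,B)]
    for m in (redmask(a),redmask(b)):
        ys,xs=np.nonzero(m);print(n,m.sum(),xs.min()+x0,xs.max()+x0,ys.min()+y0,ys.max()+y0,xs.mean().round(2),ys.mean().round(2))
    d=cv2.absdiff(a,b).max(2);print("changed px",(d>40).sum())
    cv2.imwrite(f"pics/diff_{n}.png",cv2.resize(np.hstack([a,b,cv2.merge([d]*3)*2]),None,fx=4.5 if n=="scene" else 3,fy=4.5 if n=="scene" else 3))
    # row profile across lip
    if n=="top": 
        for r in (255,262): print(A[r,440:460,2].tolist(),B[r,440:460,2].tolist())
A=cv2.imread("pics/top0.png");B=cv2.imread("pics/t30.png")
for n,(x0,y0,x1,y1) in dict(timer=(458,232,490,275),amber=(170,220,213,275),bottle=(245,155,285,203),blue=(213,225,292,290)).items():
    print(n,(cv2.absdiff(A,B)[y0:y1,x0:x1].max(2)>30).sum())
```

```text
top 2251 393 454 238 278 38.78 28.12
top 2260 393 454 239 278 38.92 28.19
changed px 22
[189, 193, 218, 242, 247, 246, 246, 246, 246, 246, 246, 247, 248, 221, 135, 85, 77, 76, 75, 75] [190, 191, 205, 230, 245, 246, 245, 245, 245, 245, 245, 245, 247, 242, 172, 91, 75, 76, 75, 72]
[189, 191, 209, 229, 242, 246, 246, 246, 246, 246, 246, 246, 249, 244, 167, 77, 58, 60, 62, 62] [191, 191, 198, 223, 243, 246, 245, 245, 245, 245, 245, 245, 247, 245, 176, 84, 58, 61, 62, 61]
scene 1480 375 423 180 228 28.53 32.99
scene 1471 375 423 181 229 28.74 33.58
changed px 353
timer 0
amber 0
bottle 0
blue 0
```

View pics/diff_top.png

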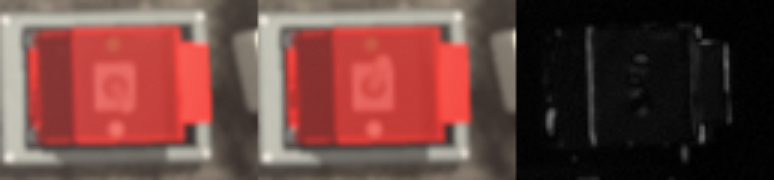

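View pics/diff_scene.png

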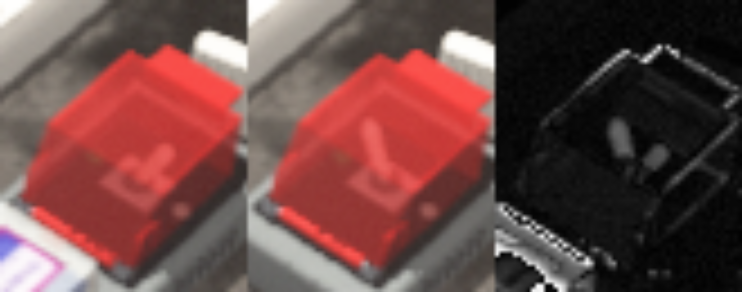

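Run:
```python
from workcell import finish_job
print(finish_job())
```

```text
the job is handed in; nothing more can be done
None
```

The red supply is armed and its cover is shut again. I handed the job in at about 28 s of the 72 s limit, with the arm clear of everything; no verdict was reported.

**What I did**
1. I slid the tall box about 65 mm to the robot's left with the cover still down. It stands upright with its centre at unit x ≈ 228 mm, past the 205 mm limit.
2. I gripped the lip across its width and swung the cover back to about 102° (roughly 1.78 rad).
3. I pushed the toggle against its stop on the green side, reading 27 N at the tool.
4. I pushed the cover over from behind and pressed it down with 22 N.

**What the last checks showed**
- **Toggle:** seen with the cover still open, its knob fits the fully-on angle. The final pictures, with the cover shut, show it leaning to the green dot.
- **Cover:** pressing ended at the same height as when I touched the shut cover at the start (0.1096 m against 0.1097 m). The pictures put it about 0.02 rad lower than at the start. I read that as fully shut, not a fault.
- **Other objects:** the timer, amber box, bottle and blue unit show no changed pixels in the top view.

**What disagreed**
- **Fingertips:** they turned out to be about level with the reported TCP, not 25 mm ahead of it. My first grasp at the lip therefore closed on air and moved nothing. I confirmed the true tip height with a light touch on the shut cover (about 15 N) and redid the grasp lower.

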